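# Set a lath on the sawing board for the cut

### The job

Get the loose pale lath ready for sawing: push it flat against the fence of the sawing board, and push it along the fence until 40 mm of it overhangs the board's right-hand end (right as seen from the robot). Only push it: do not lift or tip it off the board, and leave the other things where they are.

Things in the scene. Friction and masses are not known exactly. Their poses are not given: they have to be found in the camera images.
- sawing_board: Sawing board screwed to the worktop: a wooden slab 190 mm (its x) by 380 mm (its y) and 18 mm thick. Origin: centre of its underside, on the worktop; x points to its far side, y to its left, z up, so its right-hand end face is at y = -190 mm. Its only fence, a straight batten 25 mm wide and 18 mm high, stands on its top: it covers x = 65 to 90 mm, y = -165 to 0 mm; the face that the lath goes against is at x = 65 mm and looks to -x.
- lath_mid (a point): Centre (half-way up) of the loose planed lath that lies on the sawing board in front of the fence: 28 mm (its x) by 250 mm (its y) by 12 mm thick, about 70 g, both ends alike, pale wood; its y axis starts within 0.1 rad of the board's y. Lying on the board its centre is 24 mm above the worktop and its top 30 mm.
- tape_measure: Yellow tape measure, 36 x 78 x 63 mm high, standing loose on the near left corner of the sawing board; origin at the centre of its underside. To be left alone.
- offcut_2: Reddish hardwood offcut 45 x 170 x 20 mm, loose on the worktop just in front of the sawing board; origin at the centre of its underside, long side along its y. To be left alone.
- screw_tin: Round open tin of screws, 74 mm across and 34 mm high, loose on the worktop beyond the right-hand end of the sawing board; origin at the centre of its underside. To be left alone.

How it is judged:
At the end, for the whole second after the job is handed in: The lath lies at rest flat on the sawing board, along the fence (within 6 mm of touching it at its middle and within 0.04 rad of parallel), and its right end overhangs the board's right-hand end by 40 mm, give or take 8 mm (x of lath_mid in the frame of sawing_board between 0.045 and 0.054 m and y of lath_mid in the frame of sawing_board between -0.113 and -0.097 m and z of lath_mid in the frame of sawing_board between 0.02 and 0.028 m and angle between the y axis of lath_mid and the y axis of sawing_board, either way round below 0.04 rad and linear speed of lath below 0.01 m/s).
It fails at once if the lath is lifted (10 mm) or tipped (0.12 rad) off the board (z of lath_mid in the frame of sawing_board above 0.034 m or angle between lath_mid's own z axis and vertical above 0.12 rad).
It fails at once if another thing is moved by more than 20 mm (distance of any of tape_measure, offcut_2, screw_tin from where it was at the start of the episode above 0.02 m).
It also fails if it takes over 58 s, if anything falls off the work surface, if the arm or the gripper's body presses on something with over 40 N, if the wrist force passes 120 N, or if a joint passes its speed limit or range.

### The arm

A 6-joint arm with a two-finger parallel gripper is mounted at the origin on a cart in front of the work surface, level with it; the furniture and walls round the work are solid. World frame = base frame: x ahead of the robot, y to its left, z up, the work surface at z = 0. Lengths are in m, angles in rad, forces in N, time in s.
With the tool pointing down it reaches from about 0.275 to 1 m from the base axis. Payload 8.4 kg.
Tool frame: the origin (TCP) lies between the finger pads; the fingertips stand manip.nose_length ahead of it and the grasp point (between the pads) lies 2 mm behind it (manip.nose_length is the distance from the TCP to the fingertips, in m); z points along the fingers, y is the line along which they close (so a half turn about z gives the same grasp; the last joint's range is limited). The gripper opens to 85 mm and grips with 20 to 120 N. Pads are 22 mm wide; open, the fingers measure 114 mm over their backs; the gripper's body (76 mm by 85 mm) begins 54 mm behind the grasp point. The pads swing forward as they close: fully open they stand 13 mm farther back than shut.
Start: joints at [1.104, 0.353, 1.633, -0, 1.155, -0.002], TCP at [0.28, 0.559, 0.248] pointing down, gripper open.
Joint ranges: [-2.63, 2.63], [-0.92, 2.1], [0.06, 2.66], [-1.3, 4.44], [0, 2.69], [-3.02, 3.02]. Speed limits (rad/s): [2.22, 2.22, 2.79, 3.14, 3.14, 3.14].

### API

Orientations are given as [roll, pitch, yaw] about the fixed x, y, z axes, in that order (R = Rz(yaw) Ry(pitch) Rx(roll)).
In Python, from workcell import manip gives the robot as it stands.
- The arm moves only by the tool servo_tool, never from a script. Its argument "moves" is a list that holds one entry, the list of rows, each a list of 6 numbers: the shift along the tool's x, y, z in m, then the turn, a rotation vector about the tool's x, y, z in rad. In form: [[[tx, ty, tz, rx, ry, rz], ...]]. A call has 1 to 8 rows; each row is the pose to reach, as a shift and turn from the pose commanded when the call began, along the tool's axes at that moment; what a row does not reach only later rows make up. A row lasts 1/8 s, in which the tool goes at most 62.5 mm and 10.7 degrees, less where a joint would pass 70% of its speed; a pose out of reach is approached as far as the arm can. A call with a gripper value outside its range is refused whole. "jaw" is the closure, from 0 (fully open) to 1 (shut), set as the call begins (left out, the last holds). The fingers move at their own pace and stop on an object; "newtons" is the grip in N (left out, the last holds). Time passes only in rows, so rows that repeat a pose let the fingers close. It gives the time, the measured TCP pose, the force, the opening and the grip force at its end, in the units of the state.
- manip.get_state(): the state, without advancing time (a new reading comes with each control period).
- manip.read_camera(name): name is "scene" or "top" or "wrist"; returns a dict with "frame" (420x560x3 uint8, red, green, blue), "fx", "fy", "cx", "cy" (pixels), "distortion" ([k1, k2, p1, p2, k3] as OpenCV has them; the pictures are not rectified), "xyz" and "orientation" of the camera in the world. Camera axes: x right, y down, z forward; pixel columns grow to the right and rows downward; lengths in m; the calibration is good to about 2 mm. A picture is of the moment at which its call begins. There is no depth.
- manip.hand_in(): hands the job in; it is judged then, once.
The state is a dict: "time_s": time; "qpos": joint angles; "joint_velocities": joint speeds; "effort": joint torques, N m; "tcp_pos": TCP position; "eef_rot": TCP orientation; "contact_force": force on the tool from outside, world axes, zero at the start; "moment": the same for the moment, N m; "grip_width": opening from 0.0 (shut) to 1.0 (fully open); "grasp_force": force on a finger pad.
Only numpy, scipy, OpenCV 4.12 (cv2) and the standard library are available. Lean on these libraries where they do the work, as an engineer would, in place of code of your own. Each camera call takes 0.05 s, during which the arm holds its last target. There are 200 camera calls.

## Working session

There is one attempt and no reset: what is moved stays moved. The work goes in short steps, Python scripts to look and compute and a tool call to move; the robot and the scene stay as the last step left them, time stands still between calls to the robot, and variables do not carry over. Pictures are saved under pics/ and viewed, at most 10 in all, crops included, and the job is handed in when it is done.

Besides the shell and the picture viewer there is one more tool, called after "Emit:" by a JSON object that holds its "name" and its "arguments", one argument or row to a line. servo_tool: Moves the arm, as the interface text tells. Its arguments: {"type":"object","properties":{"moves":{"type":"array"},"jaw":{"type":"number"},"newtons":{"type":"number"}},"required":["moves"]}

```bash
mkdir -p pics
cat > h.py <<'E'
import numpy as np, cv2
from scipy.spatial.transform import Rotation as R
from workcell import manip
def cam(n):
    c=manip.read_camera(n); c['K']=np.array([[c['fx'],0,c['cx']],[0,c['fy'],c['cy']],[0,0,1.]]); c['d']=np.array(c['distortion'],float)
    o=np.array(c['orientation'],float); c['R']=R.from_euler('xyz',o).as_matrix() if o.size==3 else (o if o.shape==(3,3) else None)
    return c
def ray(c,uv,z):
    p=cv2.undistortPoints(np.array(uv,float).reshape(-1,1,2),c['K'],c['d']).reshape(-1,2)
    d=np.c_[p,np.ones(len(p))]@c['R'].T; o=np.array(c['xyz'])
    return o+d*((z-o[2])/d[:,2])[:,None]
def proj(c,P):
    P=np.atleast_2d(P)-np.array(c['xyz']); return cv2.projectPoints((P@c['R']),np.zeros(3),np.zeros(3),c['K'],c['d'])[0].reshape(-1,2)
def save(c,n): cv2.imwrite('pics/'+n,c['frame'][:,:,::-1])
E
python3 - <<'E'
from h import *
for n in('top','scene'):
    c=cam(n); save(c,n+'1.png'); print(n,c['xyz'],c['orientation'],c['fx'],c['d'])
print(manip.nose_length,manip.get_state())
E
```

```text
top [ 0.41167237 -0.06822875  0.96244255] [-3.01589173  0.03221829 -1.56268384] 446.8145574666602 [0.04823421 0.         0.         0.         0.        ]
scene [0.02098112 0.855127   0.86976407] [-2.22748496 -0.00601668 -2.61883368] 541.8153248847693 [-0.00171623  0.          0.          0.          0.        ]
0.017 {'time_s': 0.1, 'qpos': array([ 1.10360494e+00,  3.53597088e-01,  1.63407438e+00,  2.36080763e-06,
        1.15521273e+00, -2.40685564e-03]), 'joint_velocities': array([ 1.32073389e-03, -9.97520107e-05, -1.41764182e-03, -7.87071030e-04,
        1.09724669e-03,  1.07572566e-03]), 'effort': array([ 1.64195120e-03, -6.06359410e+01, -3.42816103e+01,  2.31384838e-04,
        3.94363436e-03,  1.09228245e-05]), 'tcp_pos': array([0.27995804, 0.55832251, 0.24761913]), 'eef_rot': array([-3.14030112e+00, -5.26716015e-06,  2.67680717e+00]), 'contact_force': array([-0.45859991, -0.82954641, -0.08325371]), 'moment': array([-0.02676612, -0.04832929,  0.00245446]), 'grasp_force': 0.0, 'grip_width': 0.9994218450194242}
```

View pics/top1.png

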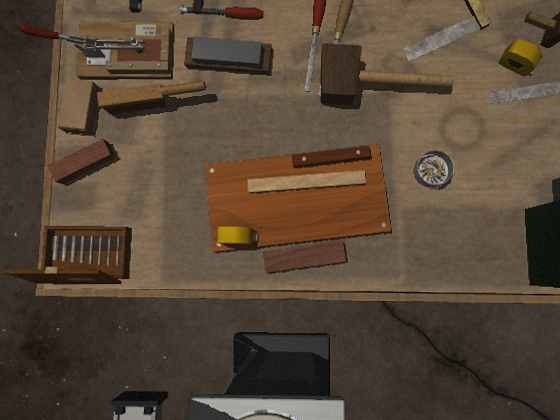

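View pics/scene1.png

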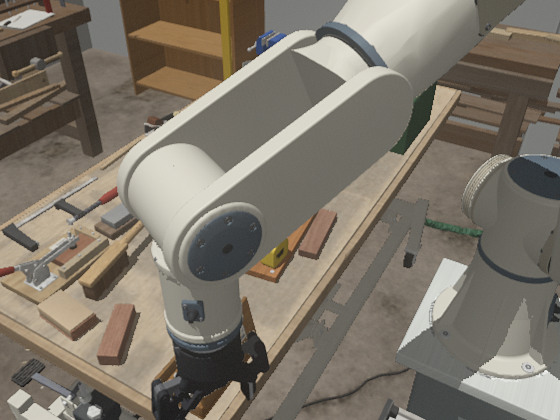

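The top view shows the board with corners near (206,163), (380,145), (391,232) and (215,251). The lath runs from (248,185) to (366,177), and the fence from (293,158) to (370,153). The tape is at (235,235), the tin at (434,170) and the offcut at (305,257). In the scene view the arm hides most of the work.

```bash
cat > m.py <<'E'
from h import *
def big(m):
    cs=cv2.findContours(m,cv2.RETR_EXTERNAL,cv2.CHAIN_APPROX_NONE)[0]; return max(cs,key=cv2.contourArea)
def lath(c,z=.030):
    f=c['frame']; hsv=cv2.cvtColor(f,cv2.COLOR_RGB2HSV); 
    roi=np.zeros(f.shape[:2],np.uint8); roi[150:215,225:430]=255
    m=cv2.inRange(hsv,(8,40,150),(30,150,255))&roi
    k=big(cv2.morphologyEx(m,cv2.MORPH_OPEN,np.ones((3,3))))
    P=ray(c,k[:,0,:],z)[:,:2]
    r=cv2.minAreaRect((P*1000).astype(np.float32)); return r,cv2.boxPoints(r)
def board(c):
    f=c['frame']; hsv=cv2.cvtColor(f,cv2.COLOR_RGB2HSV)
    roi=np.zeros(f.shape[:2],np.uint8); roi[135:260,195:405]=255
    m=cv2.inRange(hsv,(4,150,80),(16,255,255))&roi
    k=big(cv2.morphologyEx(m,cv2.MORPH_OPEN,np.ones((3,3))))
    P=ray(c,k[:,0,:],.018)[:,:2]
    return P,k
E
python3 - <<'E'
from m import *
c=cam('top'); f=c['frame']; hsv=cv2.cvtColor(f,cv2.COLOR_RGB2HSV)
for n,(u,v) in dict(board=(270,215),lath=(300,183),table=(200,120),fence=(330,157),tab2=(400,200)).items(): print(n,hsv[v,u])
print(lath(c))
P,k=board(c); r=cv2.minAreaRect((P*1000).astype(np.float32)); print(r,cv2.boxPoints(r))
for n,uv,z in [('tape',(235,235),.063),('tin',(434,170),.034),('off',[(263,252),(345,242),(347,262),(266,273)],.02),('bcor',[(206,163),(380,145),(391,232),(215,251)],.018),('fence',[(292,155),(369,147),(371,157),(293,167)],.036)]: print(n,ray(c,uv,z)[:,:2].round(3).tolist())
v=f.copy(); cv2.drawContours(v,[k],-1,(0,255,0),1); 
r,b=lath(c); cv2.polylines(v,[proj(c,np.c_[b/1000,np.full(4,.03)]).round().astype(int)],True,(255,0,255),1)
cv2.imwrite('pics/t2.png',cv2.resize(v[130:280,190:460],None,fx=2.9,fy=2.9,interpolation=cv2.INTER_NEAREST)[:,:,::-1])
E
```

```text
board [ 12 192 113]
lath [ 17 111 156]
table [17 77 99]
fence [  8 172  83]
tab2 [ 17  90 122]
(((596.727783203125, -80.3507308959961), (25.680679321289062, 247.7891845703125), 4.610170364379883), array([[ 573.9709 ,   42.11096],
       [ 593.88715, -204.87654],
       [ 619.4847 , -202.81242],
       [ 599.5684 ,   44.17508]], dtype=float32))
((563.1201171875, -59.766021728515625), (189.2122344970703, 378.4290771484375), 6.963671684265137) [[ 446.2715   116.58267]
 [ 492.15225 -259.0548 ]
 [ 679.96875 -236.11472]
 [ 634.088    139.52277]]
tape [[0.478, 0.063]]
tin [[0.619, -0.347]]
off [[0.446, 0.009], [0.468, -0.163], [0.426, -0.167], [0.402, 0.002]]
bcor [[0.638, 0.136], [0.677, -0.239], [0.49, -0.259], [0.447, 0.111]]
fence [[0.651, -0.051], [0.668, -0.213], [0.646, -0.217], [0.625, -0.053]]
```

View pics/t2.png

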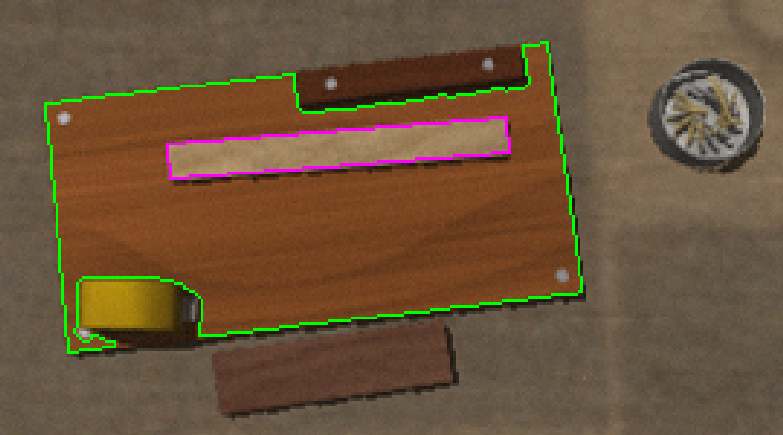

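Emit:
{"name": "servo_tool", "arguments": {
  "moves": [
    [[-0.04,-0.034,0,0,0,0.1],[-0.08,-0.068,0,0,0,0.2],[-0.12,-0.102,0,0,0,0.3],[-0.16,-0.136,0,0,0,0.4],[-0.2,-0.17,0,0,0,0.5],[-0.24,-0.204,0,0,0,0.6],[-0.28,-0.238,0,0,0,0.7],[-0.32,-0.272,0,0,0,0.8]]
  ],
  "jaw": 1,
  "newtons": 40
}}

```text
time_s: 1.15
tcp_pos: [0.4446, 0.1705, 0.2483]
eef_rot: [3.141, -0.0, 1.874]
contact_force: [0.4, 1.0, -1.4]
grip_width: -0.002
grasp_force: 0.0
```

```bash
cat > go.py <<'E'
import sys; from h import *
# board frame: goal (bx,by mm, tip height mm) -> tool shift
C=np.array([.5631,-.0598]);a=.1215
B=np.array([[np.cos(a),-np.sin(a)],[np.sin(a),np.cos(a)]])
s=manip.get_state(); p=np.array(s['tcp_pos']); T=R.from_euler('xyz',s['eef_rot'])
print('board xy',((p[:2]-C)@B*1000).round(1),'tip z',round((p[2]-manip.nose_length)*1000,1),'nose',manip.nose_length,'yaw-board',round(s['eef_rot'][2]-np.pi/2-a,3),'F board',(np.array(s['contact_force'][:2])@B).round(2),round(s['contact_force'][2],2),'t',s['time_s'],'grip',s['grip_width'])
if len(sys.argv)>3:
    g=np.array([float(v) for v in sys.argv[1:4]])/1000
    w=np.r_[C+B@g[:2],g[2]+manip.nose_length]
    print('shift',T.inv().apply(w-p).round(4),'turn',(T.inv()*R.from_euler('xyz',[np.pi,0,np.pi/2+a])).as_rotvec().round(3))
E
python3 go.py -15 -24 60
```

```text
board xy [-89.7 242.9] tip z 231.3 nose 0.017 yaw-board 0.181 F board [0.53 0.93] -1.42 t 1.15 grip -0.0022490801238102386
shift [-0.276   0.0253  0.1713] turn [ 0.    -0.     0.181]
```

Emit:
{"name": "servo_tool", "arguments": {
  "moves": [
    [[-0.045,0.004,0.0,0,0,0.04],[-0.09,0.008,0.0,0,0,0.08],[-0.135,0.012,0.01,0,0,0.12],[-0.18,0.016,0.05,0,0,0.15],[-0.225,0.021,0.09,0,0,0.181],[-0.276,0.025,0.13,0,0,0.181],[-0.276,0.025,0.171,0,0,0.181],[-0.276,0.025,0.171,0,0,0.181]]
  ]
}}

```text
time_s: 2.15
tcp_pos: [0.5487, -0.0837, 0.0744]
eef_rot: [-3.135, -0.002, 1.695]
contact_force: [-0.1, 0.3, 0.3]
grip_width: -0.004
grasp_force: 0.0
```

```bash
python3 go.py -15 -24 22
```

```text
board xy [-17.2 -22. ] tip z 57.4 nose 0.017 yaw-board 0.002 F board [-0.07  0.31] 0.33 t 2.15 grip -0.00424239698202498
shift [-0.0021  0.0025  0.0354] turn [-0.006 -0.002  0.002]
```

Emit:
{"name": "servo_tool", "arguments": {
  "moves": [
    [[0,0,0.01,0,0,0],[0,0,0.02,0,0,0],[0,0,0.03,0,0,0],[0,0,0.037,0,0,0],[0,0,0.037,0,0,0],[0,0,0.037,0,0,0]]
  ]
}}

```text
time_s: 2.9
tcp_pos: [0.5514, -0.0835, 0.0405]
eef_rot: [3.141, 0.0, 1.696]
contact_force: [0.2, 0.1, 0.3]
grip_width: 0.002
grasp_force: 0.0
```

```bash
python3 - <<'E'
from m import *
c=cam('scene'); save(c,'s3.png')
E
python3 go.py -15 -24 22
```

```text
board xy [-14.4 -22.2] tip z 23.5 nose 0.017 yaw-board 0.003 F board [0.27 0.85] -1.86 t 2.95 grip 0.0015924705402391417
shift [-0.0018 -0.0006  0.0015] turn [0.    0.    0.003]
```

View pics/s3.png

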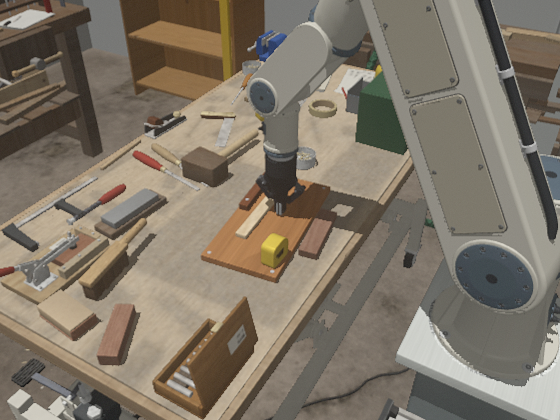

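The scene view shows the shut gripper standing on the near side of the lath at about (280,205), with the tape at (272,250) untouched. I push towards the fence next.

Emit:
{"name": "servo_tool", "arguments": {
  "moves": [
    [[0,0.004,0,0,0,0],[0,0.008,0,0,0,0],[0,0.011,0,0,0,0],[0,0.014,0,0,0,0],[0,0.017,0,0,0,0],[0,0.02,0,0,0,0],[0,0.022,0,0,0,0],[0,0.022,0,0,0,0]]
  ]
}}

```text
time_s: 3.95
tcp_pos: [0.5732, -0.0808, 0.0403]
eef_rot: [-3.142, 0.0, 1.696]
contact_force: [-0.3, 1.1, 0.2]
grip_width: -0.002
grasp_force: 0.0
```

```bash
cat > look.py <<'E'
from m import *
from go import C,B
c=cam('top')
f=c['frame']; 
hsv=cv2.cvtColor(f,cv2.COLOR_RGB2HSV); roi=np.zeros(f.shape[:2],np.uint8); roi[150:215,225:430]=255
m=cv2.morphologyEx(cv2.inRange(hsv,(8,40,140),(30,150,255))&roi,cv2.MORPH_OPEN,np.ones((3,3)))
for k in cv2.findContours(m,cv2.RETR_EXTERNAL,cv2.CHAIN_APPROX_NONE)[0]:
    if cv2.contourArea(k)<60: continue
    P=((ray(c,k[:,0,:],.03)[:,:2]-C)@B*1000).astype(np.float32); print('piece',cv2.minAreaRect(P),'y',P[:,1].min().round(),P[:,1].max().round(),'x',P[:,0].min().round(),P[:,0].max().round())
import sys; 
if len(sys.argv)>1 and sys.argv[-1].endswith('png'): cv2.imwrite('pics/'+sys.argv[-1],cv2.resize(f[110:290,190:460],None,fx=2.9,fy=2.9)[:,:,::-1])
E
python3 look.py
```

```text
board xy [  7.5 -22. ] tip z 23.3 nose 0.017 yaw-board 0.004 F board [-0.14  1.12] 0.17 t 3.95 grip -0.002254720492096427
```

Emit:
{"name": "servo_tool", "arguments": {
  "moves": [
    [[0,0.003,0,0,0,0],[0,0.005,0,0,0,0],[0,0.007,0,0,0,0],[0,0.009,0,0,0,0],[0,0.011,0,0,0,0],[0,0.011,0,0,0,0]]
  ]
}}

```text
time_s: 4.75
tcp_pos: [0.5842, -0.0794, 0.0403]
eef_rot: [3.141, 0.0, 1.696]
contact_force: [-0.5, -0.8, -0.1]
grip_width: 0.001
grasp_force: 0.0
```

```bash
python3 look.py t4.png
```

```text
board xy [ 18.6 -22. ] tip z 23.3 nose 0.017 yaw-board 0.004 F board [-0.61 -0.77] -0.05 t 4.75 grip 0.0013514793398378717
```

View pics/t4.png

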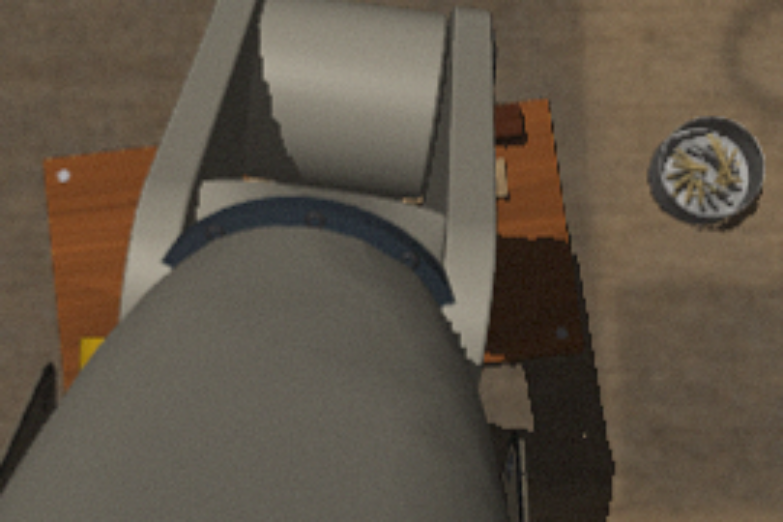

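The arm hides most of the board. The lath's right end shows at crop (502,177) and the fence's near edge at (510,143), so a gap of roughly 10 mm remains.

Emit:
{"name": "servo_tool", "arguments": {
  "moves": [
    [[0,0.0015,0,0,0,0],[0,0.003,0,0,0,0],[0,0.0045,0,0,0,0],[0,0.006,0,0,0,0],[0,0.006,0,0,0,0]]
  ]
}}

```text
time_s: 5.42
tcp_pos: [0.5901, -0.0786, 0.0403]
eef_rot: [3.141, 0.0, 1.696]
contact_force: [-0.2, -0.9, 0.5]
grip_width: 0.002
grasp_force: 0.0
```

Emit:
{"name": "servo_tool", "arguments": {
  "moves": [
    [[0,0.001,0,0,0,0],[0,0.002,0,0,0,0],[0,0.002,0,0,0,0],[0,0.002,0,0,0,0]]
  ]
}}

```text
time_s: 5.92
tcp_pos: [0.592, -0.0784, 0.0403]
eef_rot: [3.141, 0.0, 1.696]
contact_force: [0.2, -0.3, 0.2]
grip_width: 0.001
grasp_force: 0.0
```

```bash
python3 - <<'E'
from m import *
c=cam('scene'); f=c['frame']; cv2.imwrite('pics/s5.png',cv2.resize(f[160:290,190:350],None,fx=4.5,fy=4.5)[:,:,::-1])
E
python3 go.py
```

```text
board xy [ 26.4 -22. ] tip z 23.3 nose 0.017 yaw-board 0.003 F board [-0.21  0.88] -0.83 t 5.975 grip -0.0007717634874849456
```

View pics/s5.png

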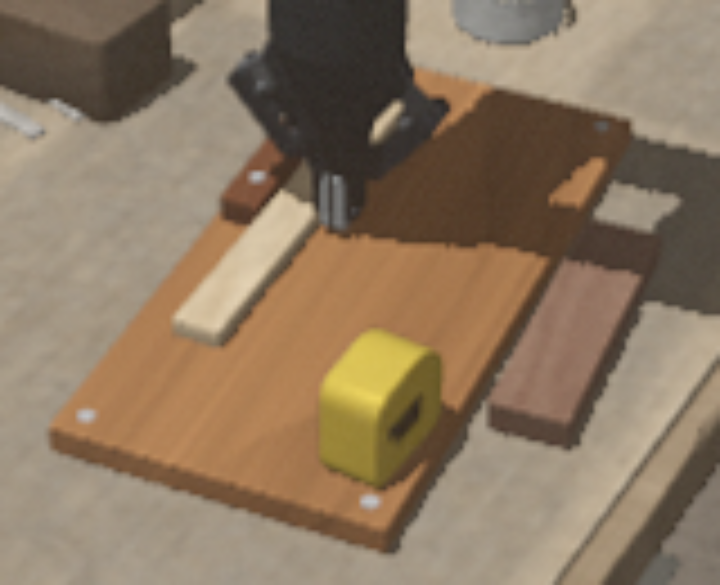

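The left part of the lath shows from (310,200) to (205,335) in the crop, almost at the fence. The finger touches it near (330,200). I go on until the force rises.

Emit:
{"name": "servo_tool", "arguments": {
  "moves": [
    [[0,0.001,0,0,0,0],[0,0.002,0,0,0,0],[0,0.002,0,0,0,0]]
  ]
}}

```text
time_s: 6.35
tcp_pos: [0.5937, -0.0782, 0.0404]
eef_rot: [-3.141, -0.0, 1.696]
contact_force: [-3.8, -0.4, 4.0]
grip_width: 0.001
grasp_force: 2.5
```

Emit:
{"name": "servo_tool", "arguments": {
  "moves": [
    [[0,0.001,0,0,0,0],[0,0.002,0,0,0,0],[0,0.002,0,0,0,0]]
  ]
}}

```text
time_s: 6.72
tcp_pos: [0.5955, -0.0779, 0.0405]
eef_rot: [-3.141, -0.0, 1.696]
contact_force: [-5.4, -0.7, 6.8]
grip_width: -0.002
grasp_force: 3.5
```

```bash
python3 go.py
```

```text
board xy [ 30.  -21.9] tip z 23.5 nose 0.017 yaw-board 0.004 F board [-5.41 -0.08] 6.82 t 6.725 grip -0.0015089298996982853
```

Emit:
{"name": "servo_tool", "arguments": {
  "moves": [
    [[0,-0.006,0,0,0,0],[0,-0.012,0,0,0,0],[0,-0.012,-0.04,0,0,0],[0.03,-0.012,-0.06,0,0,0],[0.07,0.01,-0.06,0,0,0],[0.11,0.023,-0.06,0,0,0],[0.152,0.023,-0.06,0,0,0],[0.152,0.023,-0.06,0,0,0]]
  ]
}}

```text
time_s: 7.72
tcp_pos: [0.5992, 0.0781, 0.1001]
eef_rot: [-3.141, -0.0, 1.699]
contact_force: [0.1, -0.1, -0.1]
grip_width: -0.002
grasp_force: 0.0
```

```bash
python3 go.py 53 130 23; python3 look.py t6.png
```

```text
board xy [ 52.5 132.5] tip z 83.1 nose 0.017 yaw-board 0.006 F board [ 0.13 -0.1 ] -0.1 t 7.725 grip -0.0015313688519178264
shift [-0.0026  0.0005  0.0601] turn [-0.    -0.     0.006]
board xy [ 52.5 132.5] tip z 83.1 nose 0.017 yaw-board 0.006 F board [ 0.13 -0.1 ] -0.1 t 7.725 grip -0.0015313688519178264
piece ((50.63846969604492, -34.61354064941406), (227.39688110351562, 27.908374786376953), 87.95792388916016) y -148.0 79.0 x 35.0 69.0
```

View pics/t6.png

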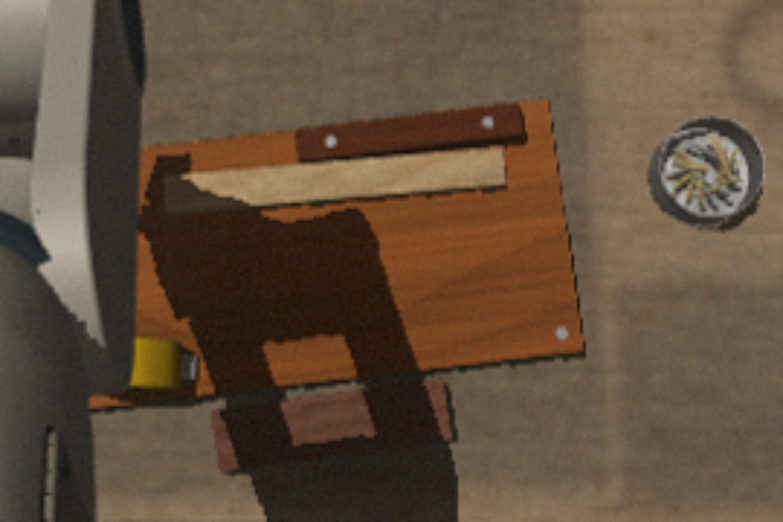

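The lath now lies along the fence from crop (165,195) to (505,167), and its right end is at board y = -148 mm. The gripper stands beyond the left end, so I lower it there and push along.

Emit:
{"name": "servo_tool", "arguments": {
  "moves": [
    [[0,0,0.02,0,0,0],[0,0,0.04,0,0,0],[0,0,0.06,0,0,0],[-0.005,0,0.06,0,0,0],[-0.013,0,0.06,0,0,0],[-0.021,0,0.06,0,0,0],[-0.029,0,0.06,0,0,0],[-0.037,0,0.06,0,0,0]]
  ]
}}

```text
time_s: 8.78
tcp_pos: [0.6047, 0.0385, 0.0407]
eef_rot: [3.141, -0.0, 1.696]
contact_force: [-0.8, 1.1, 0.9]
grip_width: 0.002
grasp_force: 0.4
```

Emit:
{"name": "servo_tool", "arguments": {
  "moves": [
    [[-0.007,0,0,0,0,0],[-0.014,0,0,0,0,0],[-0.021,0,0,0,0,0],[-0.028,0,0,0,0,0],[-0.035,0,0,0,0,0],[-0.042,0,0,0,0,0],[-0.047,0,0,0,0,0],[-0.047,0,0,0,0,0]]
  ]
}}

```text
time_s: 9.78
tcp_pos: [0.6104, -0.008, 0.0403]
eef_rot: [3.141, 0.0, 1.695]
contact_force: [0.6, 0.2, 1.1]
grip_width: -0.005
grasp_force: 0.0
```

```bash
python3 look.py t7.png
```

```text
board xy [53.2 45.6] tip z 23.3 nose 0.017 yaw-board 0.003 F board [0.6  0.15] 1.06 t 9.775 grip -0.005127384810786371
piece ((44.44830322265625, -120.6387939453125), (187.1759490966797, 25.87302017211914), 83.0516357421875) y -214.0 -28.0 x 23.0 61.0
```

View pics/t7.png

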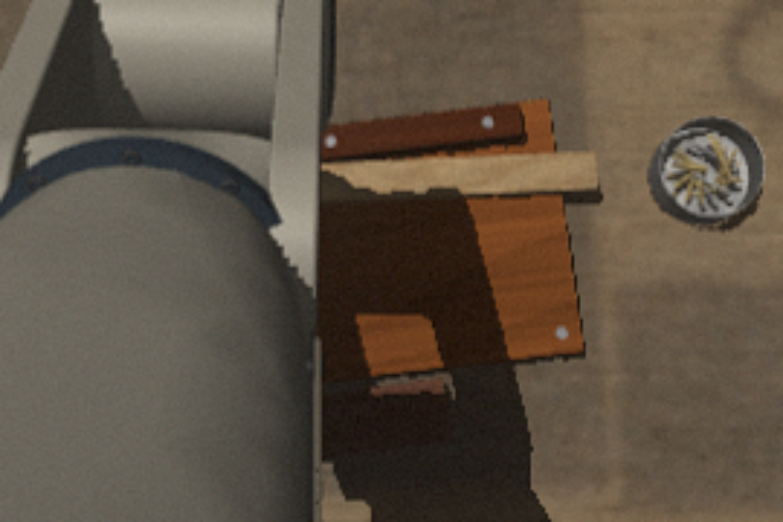

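Pushing off-centre turned the lath: it runs from crop (320,165) to (598,175), with its right end about 15 mm off the fence and at board y of about -214 mm. I back off and push the right half against the fence.

Emit:
{"name": "servo_tool", "arguments": {
  "moves": [
    [[0.012,0,0,0,0,0],[0.012,0,-0.04,0,0,0],[0.0,-0.02,-0.06,0,0,0],[-0.05,-0.06,-0.06,0,0,0],[-0.1,-0.06,-0.06,0,0,0],[-0.15,-0.06,-0.06,0,0,0],[-0.185,-0.06,-0.06,0,0,0],[-0.185,-0.06,-0.06,0,0,0]]
  ]
}}

```text
time_s: 10.82
tcp_pos: [0.5743, -0.2001, 0.1003]
eef_rot: [3.141, 0.001, 1.694]
contact_force: [0.1, 0.9, -0.3]
grip_width: -0.0
grasp_force: 0.0
```

Emit:
{"name": "servo_tool", "arguments": {
  "moves": [
    [[0,0,0.02,0,0,0],[0,0,0.04,0,0,0],[0,0,0.06,0,0,0],[0,0.005,0.06,0,0,0],[0,0.01,0.06,0,0,0],[0,0.015,0.06,0,0,0],[0,0.019,0.06,0,0,0],[0,0.023,0.06,0,0,0]]
  ]
}}

```text
time_s: 11.82
tcp_pos: [0.5971, -0.1958, 0.0407]
eef_rot: [3.141, 0.0, 1.696]
contact_force: [-0.5, -0.2, -1.3]
grip_width: -0.001
grasp_force: 0.0
```

Emit:
{"name": "servo_tool", "arguments": {
  "moves": [
    [[0,0.003,0,0,0,0],[0,0.005,0,0,0,0],[0,0.007,0,0,0,0],[0,0.009,0,0,0,0],[0,0.01,0,0,0,0],[0,0.01,0,0,0,0]]
  ]
}}

```text
time_s: 12.58
tcp_pos: [0.6065, -0.1947, 0.0406]
eef_rot: [-3.141, 0.0, 1.696]
contact_force: [-2.9, -0.7, 5.0]
grip_width: 0.003
grasp_force: 2.4
```

```bash
python3 go.py
```

```text
board xy [  26.7 -139.1] tip z 23.6 nose 0.017 yaw-board 0.003 F board [-2.96 -0.3 ] 5.03 t 12.575 grip 0.0030333870378907806
```

Emit:
{"name": "servo_tool", "arguments": {
  "moves": [
    [[0,0.001,0,0,0,0],[0,0.002,0,0,0,0],[0,0.002,0,0,0,0]]
  ]
}}

```text
time_s: 12.95
tcp_pos: [0.6084, -0.1944, 0.0405]
eef_rot: [-3.141, 0.0, 1.696]
contact_force: [-3.0, -0.9, 5.1]
grip_width: -0.0
grasp_force: 2.6
```

Emit:
{"name": "servo_tool", "arguments": {
  "moves": [
    [[0,-0.012,0,0,0,0],[0,-0.012,-0.03,0,0,0],[0.03,-0.012,-0.06,0,0,0],[0.085,0,-0.06,0,0,0],[0.14,0.02,-0.06,0,0,0],[0.185,0.02,-0.06,0,0,0],[0.23,0.02,-0.06,0,0,0],[0.23,0.02,-0.06,0,0,0]]
  ]
}}

```text
time_s: 13.95
tcp_pos: [0.5986, 0.0389, 0.1]
eef_rot: [-3.141, -0.001, 1.699]
contact_force: [-0.4, -0.6, 0.3]
grip_width: -0.003
grasp_force: 0.0
```

```bash
python3 look.py t8.png
```

```text
board xy [47.2 93.7] tip z 83.0 nose 0.017 yaw-board 0.007 F board [-0.42 -0.51] 0.31 t 13.95 grip -0.0033214444659618422
piece ((49.93479537963867, -89.38551330566406), (247.90281677246094, 27.440183639526367), 88.66058349609375) y -213.0 34.0 x 35.0 66.0
```

View pics/t8.png

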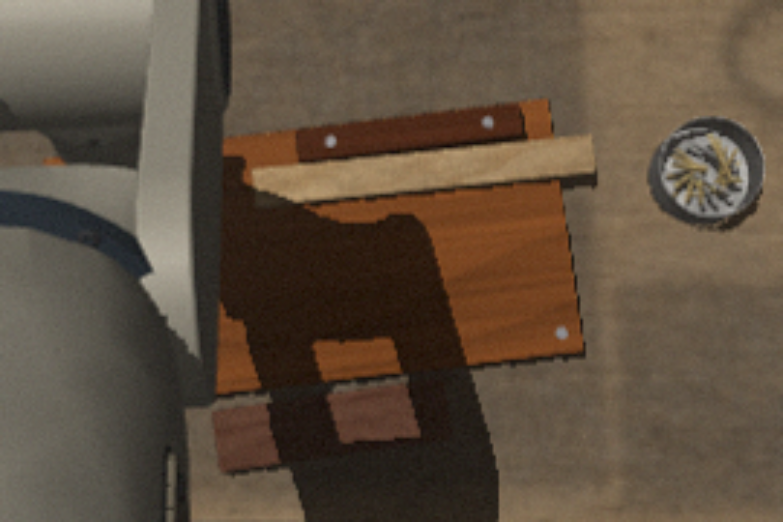

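The lath is back on the fence: crop (253,185) to (595,158), centre at board (50, -89) mm, so 16 mm remain.

Emit:
{"name": "servo_tool", "arguments": {
  "moves": [
    [[-0.018,0.003,0,0,0,0],[-0.035,0.003,0,0,0,0],[-0.035,0.003,0.02,0,0,0],[-0.035,0.003,0.04,0,0,0],[-0.035,0.003,0.06,0,0,0],[-0.04,0.003,0.06,0,0,0],[-0.044,0.003,0.06,0,0,0],[-0.047,0.003,0.06,0,0,0]]
  ]
}}

```text
time_s: 15.0
tcp_pos: [0.6091, -0.01, 0.0409]
eef_rot: [3.14, 0.0, 1.696]
contact_force: [-0.1, 0.5, -0.9]
grip_width: 0.002
grasp_force: 0.2
```

Emit:
{"name": "servo_tool", "arguments": {
  "moves": [
    [[-0.003,0,0,0,0,0],[-0.006,0,0,0,0,0],[-0.009,0,0,0,0,0],[-0.012,0,0,0,0,0],[-0.015,0,0,0,0,0],[-0.017,0,0,0,0,0],[-0.017,0,0,0,0,0]]
  ]
}}

```text
time_s: 15.88
tcp_pos: [0.6106, -0.0269, 0.0402]
eef_rot: [-3.142, 0.0, 1.696]
contact_force: [-0.1, 0.3, -0.9]
grip_width: 0.0
grasp_force: 0.0
```

```bash
python3 go.py
```

```text
board xy [51.2 26.9] tip z 23.2 nose 0.017 yaw-board 0.003 F board [-0.05  0.28] -0.92 t 15.875 grip 0.00025108982730801313
```

Emit:
{"name": "servo_tool", "arguments": {
  "moves": [
    [[0.012,0,0,0,0,0],[0.012,0,-0.04,0,0,0],[0.0,-0.02,-0.06,0,0,0],[-0.05,-0.045,-0.06,0,0,0],[-0.1,-0.045,-0.06,0,0,0],[-0.14,-0.045,-0.06,0,0,0],[-0.14,-0.045,-0.03,0,0,0],[-0.14,-0.045,0,0,0,0]]
  ]
}}

```text
time_s: 16.88
tcp_pos: [0.5838, -0.1713, 0.0399]
eef_rot: [3.141, 0.0, 1.695]
contact_force: [0.6, 0.6, -0.2]
grip_width: -0.001
grasp_force: 0.0
```

Emit:
{"name": "servo_tool", "arguments": {
  "moves": [
    [[0,0,0,0,0,0],[0,0.005,0,0,0,0],[0,0.01,0,0,0,0],[0,0.014,0,0,0,0],[0,0.018,0,0,0,0],[0,0.021,0,0,0,0],[0,0.023,0,0,0,0],[0,0.023,0,0,0,0]]
  ]
}}

```text
time_s: 17.88
tcp_pos: [0.6061, -0.1684, 0.0405]
eef_rot: [-3.141, -0.0, 1.696]
contact_force: [-2.5, -0.7, 4.1]
grip_width: -0.001
grasp_force: 2.3
```

```bash
python3 go.py
```

```text
board xy [  29.5 -113. ] tip z 23.5 nose 0.017 yaw-board 0.004 F board [-2.55 -0.39] 4.08 t 17.875 grip -0.0008458471303350618
```

Seated against the fence. Retract and check.

Emit:
{"name": "servo_tool", "arguments": {
  "moves": [
    [[0,-0.012,0,0,0,0],[0,-0.012,-0.03,0,0,0],[0.03,-0.012,-0.06,0,0,0],[0.085,0,-0.07,0,0,0],[0.14,0.02,-0.08,0,0,0],[0.185,0.02,-0.08,0,0,0],[0.23,0.02,-0.08,0,0,0],[0.26,0.02,-0.08,0,0,0]]
  ]
}}

```text
time_s: 18.88
tcp_pos: [0.5926, 0.0938, 0.12]
eef_rot: [-3.141, -0.0, 1.697]
contact_force: [0.6, 0.3, -0.7]
grip_width: 0.002
grasp_force: 0.0
```

```bash
python3 look.py t9.png
```

```text
board xy [ 47.8 148.8] tip z 103.0 nose 0.017 yaw-board 0.004 F board [0.66 0.23] -0.7 t 18.875 grip 0.0024986477695621554
piece ((51.89057922363281, -108.44188690185547), (27.604568481445312, 248.3108367919922), 0.20915649831295013) y -233.0 16.0 x 38.0 66.0
```

View pics/t9.png

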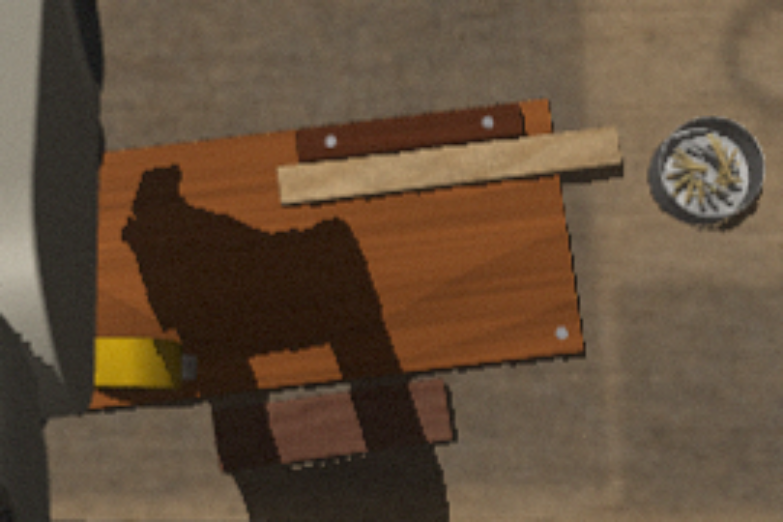

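The lath lies flat along the fence from crop (278,185) to (620,145), with its centre at board (51.9, -108) mm. That is inside all the bands, and the tin, tape and offcut have not moved.

```bash
python3 -c "from workcell import manip; print(manip.hand_in())"
```

```text
the job is handed in; nothing more can be done
None
```

The job is handed in (no verdict came back): by the last camera measurement the lath lies flat against the fence, parallel to within 0.004 rad, overhanging the right-hand end by about 43 mm (32–48 mm allowed), and the other things look unmoved.

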